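Take up the bearing play of a trolley wheel

ROBOT

A 6-joint arm with a two-finger parallel gripper is mounted at the origin on the work surface. World frame = base frame: x ahead of the robot, y to its left, z up, the work surface at z = 0. Lengths are in m, angles in rad, forces in N, time in s.
With the tool pointing down it reaches from about 0.325 to 0.775 m from the base axis. Payload 5.5 kg.
Tool frame: the origin (TCP) lies where the fingers leave the gripper's body, on its centre line; the fingertips stand 80 mm ahead of it and the grasp point (between the pads) lies 61 mm ahead of it; z points along the fingers, y is the line along which they close (so a half turn about z gives the same grasp; the last joint's range is limited). The gripper opens to 88 mm and grips with 3 to 60 N. Pads are 20 mm wide; open, the fingers measure 115 mm over their backs; the gripper's body (75 mm by 178 mm) begins 61 mm behind the grasp point.
Start: joints at [-1.252, 0.091, 1.231, -0, 1.82, -0.057], TCP at [0.22, -0.558, 0.303] pointing down, gripper open.
Joint ranges: [-2.87, 2.87], [-0.86, 2.18], [0.17, 2.46], [-1.51, 4.65], [0.06, 2.69], [-2.65, 2.65]. Speed limits (rad/s): [2.57, 2.57, 3.01, 3.14, 3.14, 3.14].

INTERFACE

Orientations are given as a rotation vector (axis times angle).
In Python, from bench import sensors, optics, r, finder gives the robot as it stands.
- The arm moves only by the shell command python3 -m inch 'ROWS'. ROWS is text: rows parted by semicolons, each of 5 numbers parted by spaces: the finger opening in cm, from 0 to 8.78, then the shift along the tool's x, y, z in cm, then the turn about the tool's z in rad. In form: hand x y z yaw; .... A call has 1 to 5 rows; each row is the pose to reach, as a shift and turn from the pose commanded when the call began, along the tool's axes at that moment; what a row does not reach only later rows make up. A row lasts 1/12 s, in which the tool goes at most 41.7 mm and 7.16 degrees, less where a joint would pass 70% of its speed; a pose out of reach is approached as far as the arm can. A call with a gripper value outside its range is refused whole. The fingers move at their own pace and stop on an object; the grip force is fixed at half the most. Time passes only in rows, so rows that repeat a pose let the fingers close. It gives the time, the measured TCP pose, the force, the opening and the grip force at its end, in the units of the state.
- sensors.sense(): the state, without advancing time (a new reading comes with each control period).
- optics.capture(name): name is "scene" or "side" or "wrist"; returns the picture (400x640x3 uint8, blue, green, red); there is no depth.
- optics.camera_info(name): a dict with "K" (3x3 intrinsics, pixels), "dist_coeffs" ([k1, k2, p1, p2, k3] as OpenCV has them; the pictures are not rectified), "rvec" (rotation vector, rad) and "tvec" (3), from world to camera coordinates, as OpenCV has them; the wrist camera has in their place "tool_from_camera" (4x4, takes a point from camera to tool coordinates, whose origin is the TCP and whose axes are the flange's). Camera axes: x right, y down, z forward; pixel columns grow to the right and rows downward; lengths in m; the calibration is good to about 2 mm. A picture is of the moment at which its call begins: read the wrist's pose just before it. camera_info takes no time and is no camera call.
- r.close_job(): hands the job in; it is judged then, once.
Trained networks look in the newest picture that a camera, given by its name, has taken for a name from the list of things; names that differ only in an ending like _2 or _b are one class to them, and where a whole thing is asked for, a point or a joint stands for the part that bears it (a point fixed in the world has none). Each returns a list of dicts, best first, with "p" (0 to 1); they miss things now and then, are a little off and sometimes report something else, mostly with a low value. They report only what shows in the picture. A call takes as long as a camera call.
- finder.find_in(camera, label): "xy" ([column, row] in pixels, amid what is visible of it).
- finder.spot_point(camera, label): "xy" ([column, row] in pixels: a listed point, or the origin of a listed thing).
The state is a dict: "clock": time; "joint_pos": joint angles; "qd": joint speeds; "joint_torque": joint torques, N m; "eef_pos": TCP position; "tool_rot": TCP orientation; "ft_force": force on the tool from outside, world axes, zero at the start; "wrist_torque": the same for the moment, N m; "opening": opening from 0.0 (shut) to 1.0 (fully open); "gripper_force": force on a finger pad.
Only numpy, scipy, OpenCV 4.12 (cv2) and the standard library are available. Lean on these libraries where they do the work, as an engineer would, in place of code of your own. Each camera call takes 0.05 s, during which the arm holds its last target. There are 200 camera calls.

TASK

The trolley wheel on the stub axle has play in its bearings. Take the top of the tyre lightly between the fingers and rock it, first outward towards the spanner side and then back inward, firmly against the stop each way, to feel how loose it is; let go and swing the spanner clockwise, as seen from the spanner side, until the nut just nips up snug and no play is left, without forcing it. Then rock the tyre out and in once more to prove that it no longer knocks, and leave wheel and spanner released, disturbing nothing else on the bench.

Things in the scene. Friction and masses are not known exactly. Their poses are not given: they have to be found in the camera images.
- stand: welded steel bracket fixed to the bench, with a stub axle along its y axis at height 125 mm. Origin: on the bench straight below the wheel's middle; z up. Outboard (the spanner side) is -y, inboard +y: bracket plate 80 mm wide, at y = 82 to 94 mm, 162 mm high. Base plate 170 x 190 x 12 mm, y = -40 to 150 mm. Clockwise seen from outboard means that the top goes towards the stand's +x
- hub: steel bearing hub, 62 mm diameter, in the wheel; origin at the wheel's centre, 125 mm up; y along the hub, inboard positive. At the start it rocks about the stand's x axis by 0.028 to 0.08 rad either way (3 to 8 mm at the tyre's top) with under 1 N of drag at the tyre, then meets a stop. The nut sets the play: about 0.08 rad either way per radian that it is slack
- wheel: trolley wheel: black tyre on a grey steel disc, 200 mm diameter, 46 mm wide across flat sidewalls; origin at its centre, 125 mm up; spins freely about its y axis (the axle). Take the tyre's top across its sidewalls with a mm or two to spare: a hard pinch stops it tilting and hides the play. Against the stop the disc gives 1 mm at the tyre per 6 N: 5 to 10 N sideways is firm, over 25 N bends it
- wheel_top (a point): point in the wheel's middle plane at the top of the tyre, 225 mm above the bench when the wheel is upright; it rocks and gives with the wheel but does not spin round with it
- nut: adjusting nut on the axle's outboard end, carrying the spanner; origin on the axle at the wheel's middle plane. Clockwise tightens. While slack only the thread drags, 0.4 to 0.45 N m (about 4 N at the spanner's end). Play is gone 0.35 to 1.0 rad beyond the start; then the force climbs within a few mm. A good nip is 2 to 5 N above the drag; more than about 7 N above it dents the bearing
- spanner_end (a point): grip point near the spanner's free end, 110 mm from the axle line, 85 mm outboard of the wheel's middle plane. Shank 9 mm thick along the axle, 18 mm wide; jaws 10 mm thick, 40 mm wide, tip 24 mm further out. It starts 0 to 1.1 rad left of upright, seen from outboard (left = stand's -x); stays where left. Pinch it from above; lean the gripper with it or re-grip, as twisting pads drag
- dust_cap: loose pressed steel hub cap, 50 mm diameter, 30 mm high, beside the stand; leave alone. Origin: centre of its underside, as for all the loose things
- washer: loose steel washer, 42 mm diameter, 5 mm thick, beside the stand; leave alone
- hammer: hammer lying on the bench, handle along its x; leave alone
- grease_tin: grease tin, 74 mm diameter, 75 mm high; leave alone
- tape_measure: tape measure, 66 x 36 x 60 mm; leave alone
- angle_offcut: offcut of steel angle, 110 mm long, 50 mm; leave alone
- square: engineer's square, 140 x 90 mm, lying flat; leave alone

How it is judged:
On the way, in this order (a step that is already met when the one before it is completed fails the run):
1. the loose wheel is taken at the tyre and rocked outward firmly against its stop (angle between hub's own y axis and vertical below 1.5558 rad and y of wheel_top in the frame of hub below -0.0005 m and contact force between the fingers and wheel above 1 N), for 0.1 s.
2. and back inward firmly against its stop (angle between hub's own y axis and vertical above 1.5858 rad and y of wheel_top in the frame of hub above 0.0005 m and contact force between the fingers and wheel above 1 N), for 0.1 s.
3. with the tyre let go, the nut is turned up until it bears on the bearing (contact force between nut and hub above 1 N and contact force between the fingers and wheel below 0.5 N), for 0.2 s.
4. the tyre is rocked outward again and the hub no longer moves (angle between hub's own y axis and vertical above 1.5608 rad and y of wheel_top in the frame of hub below -0.0005 m and contact force between the fingers and wheel above 1 N), for 0.1 s.
5. and inward again, still without play (angle between hub's own y axis and vertical below 1.5808 rad and y of wheel_top in the frame of hub above 0.0005 m and contact force between the fingers and wheel above 1 N), for 0.1 s.
At the end, for the whole second after the job is handed in: the nut bears on the bearing with 1 to 50 N, so that no play is left; the hub stands square within 0.010 rad; wheel and spanner are released and the spanner is still on the nut (contact force between nut and hub between 1 and 50 N and angle between hub's own y axis and vertical between 1.5608 and 1.5808 rad and contact force between the fingers and wheel below 0.1 N and contact force between the fingers and nut below 0.1 N); the robot touches nothing.
It fails at once if the nut is forced: over 60 N on the bearing (about 8 N above the drag at the spanner's end) (contact force between nut and hub above 60 N).
It fails at once if the wheel is pushed sideways with more than about 27 N (its disc bent more than 4.5 mm at the tyre) (y of wheel_top in the frame of hub above 0.0045 m or y of wheel_top in the frame of hub below -0.0045 m).
It fails at once if a loose thing on the bench is moved more than 20 mm (distance of any of dust_cap, washer, hammer, grease_tin, tape_measure, angle_offcut, square from where it was at the start of the episode above 0.02 m).
It also fails if it takes over 72 s, if anything falls off the work surface, if the arm or the gripper's body presses on something with over 40 N, if the wrist force passes 120 N, or if a joint passes its speed limit or range.

## Working session

There is one attempt and no reset: what is moved stays moved. The work goes in short steps, Python scripts to look and compute and a shell command to move; the robot and the scene stay as the last step left them, time stands still between calls to the robot, and variables do not carry over. Pictures are saved under pics/ and viewed, at most 10 in all, crops included, and the job is handed in when it is done.

```bash
ls; mkdir -p pics
cat > h.py <<'E'
import numpy as np, cv2
from bench import sensors, optics, r, finder
def ray(cam,xy):
    i=optics.camera_info(cam);K=np.array(i["K"]);d=np.array(i["dist_coeffs"])
    u=cv2.undistortPoints(np.array([[xy]],float),K,d)[0,0]; v=np.array([u[0],u[1],1.])
    if cam=="wrist":
        s=sensors.sense();T=np.array(i["tool_from_camera"]);R=cv2.Rodrigues(np.array(s["tool_rot"],float))[0]
        o=R@T[:3,3]+s["eef_pos"];v=R@T[:3,:3]@v
    else:
        R=cv2.Rodrigues(np.array(i["rvec"],float))[0];o=-R.T@np.array(i["tvec"]).ravel();v=R.T@v
    return o,v/np.linalg.norm(v)
def atz(cam,xy,z):
    o,v=ray(cam,xy);return o+v*(z-o[2])/v[2]
def tri(rs):
    A=sum(np.eye(3)-np.outer(v,v) for o,v in rs);b=sum((np.eye(3)-np.outer(v,v))@o for o,v in rs);p=np.linalg.solve(A,b)
    return p,[np.linalg.norm(np.cross(p-o,v)) for o,v in rs]
E
python3 - <<'E'
from h import *
np.set_printoptions(precision=4,suppress=True)
s=sensors.sense();print({k:np.round(v,3) for k,v in s.items()})
for c in("scene","side","wrist"):
    im=optics.capture(c);cv2.imwrite(f"pics/{c}0.png",im)
for l in("stand","wheel","hub","nut","spanner_end","wheel_top"):
    rs=[]
    for c in("scene","side","wrist"):
        p=finder.spot_point(c,l)
        if p: print(l,c,np.round(p[0]["xy"]),round(p[0]["p"],2)); 
        if p and p[0]["p"]>.4: rs.append(ray(c,p[0]["xy"]))
    if len(rs)>1: print(l,*tri(rs))
E
```

```text
pics
{'clock': np.float64(0.0), 'joint_pos': array([-1.252,  0.092,  1.232, -0.   ,  1.82 , -0.057]), 'qd': array([-0.001,  0.   ,  0.   , -0.001, -0.   ,  0.   ]), 'joint_torque': array([ -0.   , -44.645, -40.645,   0.07 ,   0.029,  -0.   ]), 'eef_pos': array([ 0.22 , -0.558,  0.302]), 'tool_rot': array([-3.084, -0.586,  0.   ]), 'ft_force': array([-0.008, -1.119, -0.342]), 'wrist_torque': array([-0.049, -0.003,  0.024]), 'gripper_force': np.float64(0.0), 'opening': np.float64(1.003)}
stand scene [347. 253.] 0.9
stand side [296. 231.] 0.61
stand [ 0.5654  0.1117 -0.0039] [np.float64(0.0008070840509845029), np.float64(0.0008070840509847284)]
wheel scene [353. 225.] 0.77
wheel side [295. 201.] 0.93
wheel [0.5712 0.1116 0.1199] [np.float64(0.011308465239888599), np.float64(0.011308465239888682)]
hub scene [351. 221.] 0.75
spanner_end scene [313. 210.] 0.63
spanner_end side [297. 162.] 0.42
spanner_end [0.6183 0.0066 0.2038] [np.float64(0.007599654603961746), np.float64(0.007599654603961828)]
wheel_top scene [354. 190.] 0.78
wheel_top side [291. 180.] 0.69
wheel_top [0.5645 0.1171 0.2224] [np.float64(0.0021575416891123403), np.float64(0.0021575416891126144)]
```

```bash
python3 -c "
import cv2,numpy as np
a=[cv2.resize(cv2.imread(f'pics/{c}0.png')[100:320,180:480],(600,440),interpolation=cv2.INTER_CUBIC)[:300 if 0 else 440] for c in('scene','side')]
for c,i in zip(('scene','side'),a): cv2.imwrite(f'pics/{c}0c.png',i)
"
```

```text
(no output)
```

View pics/scene0c.png

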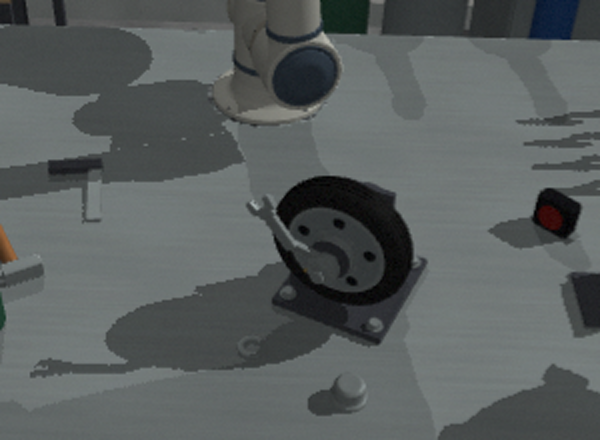

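View pics/side0c.png

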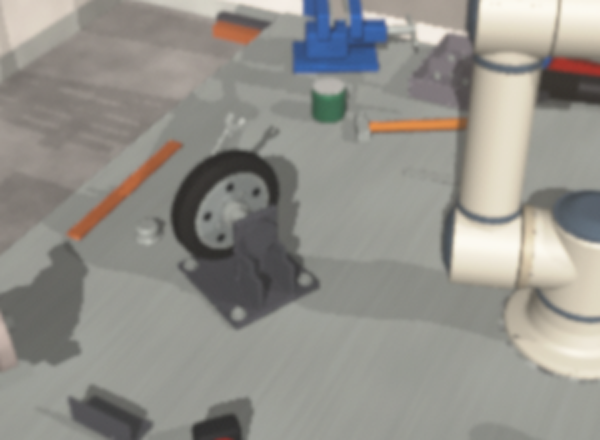

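The scene picture shows the wheel at about (353,225), with the spanner leaning left from the nut at (335,235) to its tip near (307,201). The base plate corners are at (316,248), (370,271) and (394,229). In the side picture the spanner shows behind the wheel at (296,161), and the base corners are at (270,232), (299,263) and (339,242).

Run:
```python
from h import *
np.set_printoptions(precision=4,suppress=True)
for p in((316,248.5),(370,271.5),(394,229)): print("scene",atz("scene",p,.012))
for p in((270,232.5),(299,263.5),(339,242)): print("side",atz("side",p,.012))
print(ray("scene",(350,225)),ray("side",(296,200)))
```

```text
scene [0.5687 0.0213 0.012 ]
scene [0.6522 0.1718 0.012 ]
scene [0.4746 0.2569 0.012 ]
side [0.6315 0.1747 0.012 ]
side [0.4663 0.2564 0.012 ]
side [0.3967 0.1092 0.012 ]
(array([1.5457, 0.023 , 0.975 ]), array([-0.7456,  0.0691, -0.6628])) (array([-0.1082,  1.1212,  1.0742]), array([ 0.4344, -0.6603, -0.6127]))
```

```bash
cat >> h.py <<'E'
O=np.array([.567,.115]); YAW=1.113
def sf(p):
    c,s=np.cos(YAW),np.sin(YAW);d=np.array(p[:2])-O
    return np.array([c*d[0]+s*d[1],-s*d[0]+c*d[1],p[2]])
def go(target):  # stand-frame TCP target -> shift in tool axes, cm, and yaw
    s=sensors.sense();R=cv2.Rodrigues(np.array(s["tool_rot"],float))[0]
    c,n=np.cos(YAW),np.sin(YAW)
    w=np.array([O[0]+c*target[0]-n*target[1],O[1]+n*target[0]+c*target[1],target[2]])
    d=R.T@(w-s["eef_pos"])*100
    yaw=-(YAW-np.arctan2(R[1,0],R[0,0]))
    print("TCP stand",np.round(sf(s["eef_pos"])*1000,1),"shift cm",np.round(d,2),"yaw",round(yaw,3),"t",s["clock"])
E
python3 -m inch '8.78 14 -12 -10 0;8.78 14 -12 -10 0;8.78 14 -12 -10 0;8.78 14 -12 -10 0;8.78 14 -12 -10 0'
python3 -m inch '8.78 15 -13.5 0 0;8.78 15 -13.5 0 0;8.78 15 -13.5 0 0;8.78 15 -13.5 0 0;8.78 15 -13.5 0 0'
python3 -m inch '8.78 13 -13 0 0;8.78 13 -13 0 0;8.78 13 -13 0 0;8.78 13 -13 0 0;8.78 13 -13 0 0'
python3 -m inch '8.78 5 -4.5 0 -0.6;8.78 5 -4.5 0 -0.6;8.78 5 -4.5 0 -0.6;8.78 5 -4.5 0 -0.6;8.78 5 -4.5 0 -0.6'
python3 -c "
from h import *
go([0,0,.4])"
```

```text
clock: 1.47
eef_pos: [0.3061, -0.3946, 0.403]
tool_rot: [3.086, 0.586, 0.0]
ft_force: [1.2, 0.3, 0.8]
opening: 0.996
gripper_force: 0.0
clock: 1.88
eef_pos: [0.3963, -0.2132, 0.4024]
tool_rot: [3.086, 0.588, 0.002]
ft_force: [1.1, -0.1, -0.9]
opening: 1.0
gripper_force: 0.0
clock: 2.3
eef_pos: [0.4699, -0.0429, 0.4019]
tool_rot: [-3.084, -0.593, -0.001]
ft_force: [-0.3, -0.7, -0.9]
opening: 1.002
gripper_force: 0.0
clock: 2.72
eef_pos: [0.4992, 0.014, 0.4018]
tool_rot: [-2.769, -1.483, 0.0]
ft_force: [0.6, -0.9, -0.1]
opening: 1.0
gripper_force: 0.0
TCP stand [-120.6   16.2  401.8] shift cm [12.16  0.05  0.18] yaw -0.129 t 2.7167
```

```bash
python3 -m inch '5.4 12 0 0 -0.13;5.4 12 0 0 -0.13;5.4 12 0 0 -0.13;5.4 12 0 0 -0.13;5.4 12 0 0 -0.13'
python3 - <<'E'
from h import *
np.set_printoptions(precision=4,suppress=True)
go([0,0,.4])
for c in("wrist","scene","side"):
    im=optics.capture(c);cv2.imwrite(f"pics/{c}1.png",im)
    for l in("wheel_top","spanner_end"):
        p=finder.spot_point(c,l)
        if p:
            q=p[0];print(l,c,np.round(q["xy"]),round(q["p"],2),sf(atz(c,q["xy"],.225 if l=="wheel_top" else .204))*1000)
E
```

```text
clock: 3.13
eef_pos: [0.567, 0.114, 0.4002]
tool_rot: [-2.67, -1.653, 0.005]
ft_force: [0.4, -1.0, -0.0]
opening: 0.662
gripper_force: 0.0
TCP stand [ -0.9  -0.4 400.2] shift cm [ 0.09 -0.04  0.02] yaw -0.005 t 3.1333
wheel_top wrist [328. 206.] 0.75 [ -2.9253  -5.0562 225.    ]
spanner_end wrist [420. 271.] 0.65 [-77.1127 -93.1685 204.    ]
wheel_top scene [351. 192.] 0.91 [ -2.7677  -8.5787 225.    ]
spanner_end scene [313. 206.] 0.74 [-74.5965 -82.5332 204.    ]
wheel_top side [294. 179.] 0.75 [ -5.6013  11.4956 225.    ]
spanner_end side [296. 162.] 0.4 [-79.0662 -96.6037 204.    ]
```

View pics/wrist1.png

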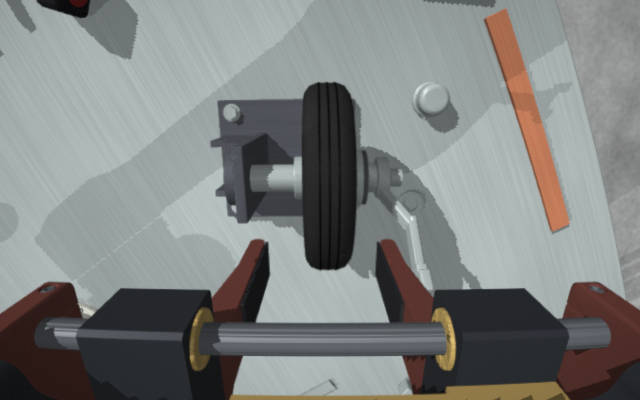

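The wrist picture shows the tyre tread from column 302 to 355, centred at 328, with the spanner at lower right running from (385,180) to (420,275). The tyre is square with the fingers and about 4 mm outboard of the gripper's centre.

```bash
python3 -m inch '6.4 0 0.4 12.2 0;6.4 0 0.4 12.2 0;6.4 0 0.4 12.2 0;6.4 0 0.4 12.2 0;6.4 0 0.4 12.2 0'
python3 -m inch '5.2 0 0 0 0;5.2 0 0 0 0;5.2 0 0 0 0;5.2 0 0 0 0;5.2 0 0 0 0'
python3 - <<'E'
from h import *
go([0,-.004,.278])
s=sensors.sense();F=s["ft_force"];print(sf(np.array([*(O+F[:2]),0])))
im=optics.capture("wrist");cv2.imwrite("pics/w2.png",im)
E
```

```text
clock: 4.0
eef_pos: [0.5688, 0.1104, 0.2776]
tool_rot: [-2.672, -1.648, 0.009]
ft_force: [0.3, 0.0, 1.2]
opening: 0.73
gripper_force: 0.0
clock: 4.42
eef_pos: [0.5703, 0.1109, 0.2819]
tool_rot: [2.672, 1.649, 0.004]
ft_force: [0.7, -0.1, 0.2]
opening: 0.593
gripper_force: 0.0
TCP stand [ -2.2  -4.8 281.9] shift cm [ 0.22 -0.08  0.39] yaw -0.007 t 4.4167
[ 0.23092245 -0.63771138  0.        ]
```

View pics/w2.png

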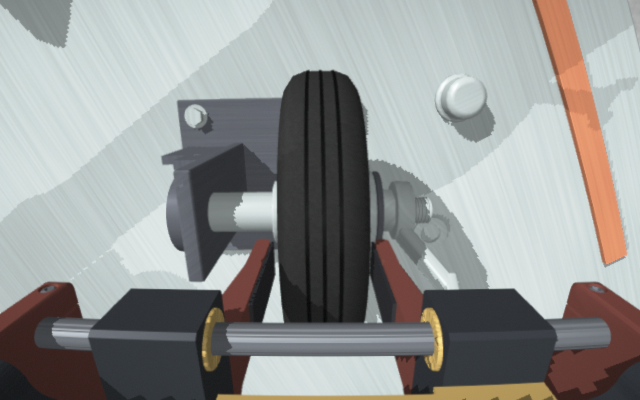

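The wrist picture shows the fingers straddling the tyre, with clear gaps on both sides (finger edges at columns 268 and 378, tyre from 280 to 367). Next I rock it outward in small steps.

```bash
cat > f.py <<'E'
from h import *
s=sensors.sense();F=np.array(s["ft_force"]);p=sf(s["eef_pos"])
print("t %.2f stand pos mm %s F stand x %.1f y %.1f z %.1f"%(s["clock"],np.round(p*1000,1),*(sf(np.array([*(O+F[:2]),F[2]])))),"grip",round(float(s["gripper_force"]),1))
E
python3 -m inch '5.2 0 0.3 0 0;5.2 0 0.3 0 0;5.2 0 0.3 0 0' >/dev/null; python3 f.py
python3 -m inch '5.2 0 0.2 0 0;5.2 0 0.2 0 0' >/dev/null; python3 f.py
```

```text
t 4.72 stand pos mm [ -2.5  -7.5 279.8] F stand x 0.5 y 0.3 z 0.2 grip 0.0
t 4.88 stand pos mm [ -2.5  -9.5 279.8] F stand x 0.6 y -0.8 z -0.3 grip 0.0
```

```bash
python3 -m inch '5.2 0 0.15 0 0;5.2 0 0.15 0 0' >/dev/null; python3 f.py
python3 -m inch '5.2 0 0.15 0 0;5.2 0 0.15 0 0' >/dev/null; python3 f.py
```

```text
t 5.05 stand pos mm [ -2.6 -11.1 279.9] F stand x -0.2 y 0.0 z 0.0 grip 0.0
t 5.22 stand pos mm [ -2.5 -12.4 279.9] F stand x 0.1 y 2.6 z 0.4 grip 0.7
```

```bash
python3 -m inch '5.2 0 0.1 0 0;5.2 0 0.1 0 0' >/dev/null; python3 f.py
python3 -m inch '5.2 0 0.1 0 0;5.2 0 0.1 0 0' >/dev/null; python3 f.py
```

```text
t 5.38 stand pos mm [ -2.5 -13.  280. ] F stand x -0.9 y 4.1 z 2.4 grip 1.9
t 5.55 stand pos mm [ -2.4 -13.7 280.1] F stand x -0.3 y 6.3 z 2.8 grip 3.1
```

```bash
python3 -m inch '5.2 0 0.1 0 0;5.2 0 0.1 0 0;5.2 0 0.1 0 0;5.2 0 0.1 0 0' >/dev/null; python3 f.py
python3 -m inch '5.2 0 -0.9 0 0;5.2 0 -0.9 0 0;5.2 0 -0.9 0 0' >/dev/null; python3 f.py
python3 -m inch '5.2 0 -0.3 0 0;5.2 0 -0.3 0 0' >/dev/null; python3 f.py
```

```text
t 5.88 stand pos mm [ -2.3 -14.2 280.2] F stand x 0.2 y 7.6 z 3.9 grip 4.1
t 6.13 stand pos mm [ -2.5  -6.5 280.1] F stand x -0.1 y 1.2 z 0.0 grip 0.0
t 6.30 stand pos mm [ -2.5  -3.4 279.9] F stand x -0.1 y -0.6 z -0.5 grip 0.0
```

```bash
for i in 1; do python3 -m inch '5.2 0 -0.25 0 0;5.2 0 -0.25 0 0' >/dev/null; python3 f.py; done
python3 -m inch '5.2 0 -0.2 0 0;5.2 0 -0.2 0 0' >/dev/null; python3 f.py
python3 -m inch '5.2 0 -0.2 0 0;5.2 0 -0.2 0 0' >/dev/null; python3 f.py
```

```text
t 6.47 stand pos mm [ -2.5  -0.8 280.2] F stand x -0.4 y 0.3 z 0.1 grip 0.0
t 6.63 stand pos mm [ -2.4   1.2 280.1] F stand x -0.2 y 0.7 z 0.4 grip 0.0
t 6.80 stand pos mm [ -2.4   3.3 280.1] F stand x -0.2 y -1.1 z 0.3 grip 0.2
```

```bash
python3 -m inch '5.2 0 -0.15 0 0;5.2 0 -0.15 0 0' >/dev/null; python3 f.py
python3 -m inch '5.2 0 -0.15 0 0;5.2 0 -0.15 0 0' >/dev/null; python3 f.py
```

```text
t 6.97 stand pos mm [ -2.4   4.3 280.1] F stand x -0.4 y -3.1 z -0.5 grip 1.7
t 7.13 stand pos mm [ -2.5   5.3 280.3] F stand x 1.0 y -6.0 z 0.2 grip 3.3
```

```bash
python3 -m inch '5.2 0 -0.08 0 0;5.2 0 -0.08 0 0;5.2 0 -0.08 0 0;5.2 0 -0.08 0 0' >/dev/null; python3 f.py
python3 -m inch '5.2 0 0.75 0 0;5.2 0 0.75 0 0;6.0 0 0.75 0 0;6.0 0 0.75 0 0' >/dev/null; python3 f.py
python3 -m inch '6 0 0 -10 0;6 0 0 -10 0;6 0 0 -10 0;0 0 0 -10 0;0 0 0 -10 0' >/dev/null; python3 f.py
python3 -m inch '0 -13.2 8.6 0 0;0 -13.2 8.6 0 0;0 -13.2 8.6 0 0;0 -13.2 8.6 0 0;0 -13.2 8.6 0 0' >/dev/null; python3 f.py
python3 - <<'E'
from h import *
np.set_printoptions(precision=1,suppress=True)
for c in("wrist","scene"):
    im=optics.capture(c);cv2.imwrite(f"pics/{c}3.png",im)
    p=finder.spot_point(c,"spanner_end")
    for q in p[:2]:print(c,np.round(q["xy"]),round(q["p"],2),sf(atz(c,q["xy"],.204))*1000)
E
```

```text
t 7.47 stand pos mm [ -2.6   5.6 280.3] F stand x 0.8 y -7.8 z 0.8 grip 3.8
t 7.80 stand pos mm [ -2.4  -0.3 279.5] F stand x 0.0 y 0.7 z 0.2 grip 0.0
t 8.22 stand pos mm [ -2.2  -0.5 381.4] F stand x -0.4 y 0.7 z -0.9 grip 0.0
t 8.63 stand pos mm [-139.8  -87.9  376.6] F stand x -0.2 y 0.2 z -0.3 grip 0.0
wrist [326. 118.] 0.92 [-65.6 -88.9 204. ]
scene [311. 208.] 0.86 [-74.7 -94.5 204. ]
```

View pics/wrist3.png

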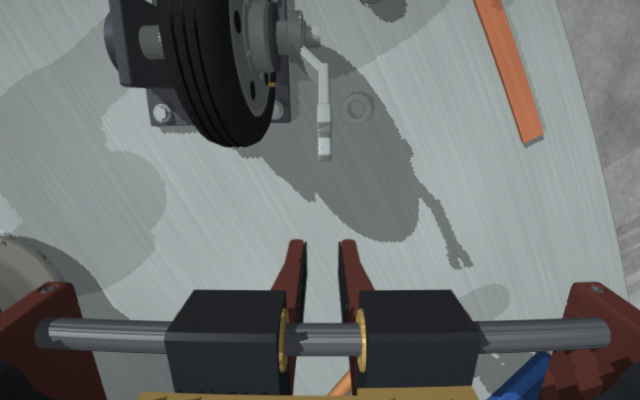

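The wrist picture shows the spanner shank at column 322, ending at row 160, in line with the closing fingers (columns 300 to 345). Something blue shows at (530,380), so I'll check where it is before going down.

Run:
```python
from h import *
np.set_printoptions(precision=3,suppress=True)
for z in(0,.1,.2): print(z,sf(atz("side",(348,135),z)), sf(atz("side",(330,107),z)),sf(atz("wrist",(530,380),z)))
for l in("grease_tin","hammer"):
    p=finder.spot_point("scene",l)
    if p: print(l,p[0]["p"],sf(atz("scene",p[0]["xy"],0)))
```

```text
0 [-0.562 -0.413  0.   ] [-0.667 -0.699  0.   ] [-0.54  -0.466  0.   ]
0.1 [-0.453 -0.277  0.1  ] [-0.549 -0.536  0.1  ] [-0.434 -0.383  0.1  ]
0.2 [-0.345 -0.141  0.2  ] [-0.431 -0.373  0.2  ] [-0.328 -0.301  0.2  ]
grease_tin 0.75 [-0.434 -0.28   0.   ]
hammer 0.84 [-0.55  -0.108  0.   ]
```

```bash
python3 -m inch '0 0 0.15 11.4 0;0 0 0.15 11.4 0;0 0 0.15 11.4 0;0 0 0.15 11.4 0' >/dev/null; python3 f.py
python3 -m inch '0 1 0 0 0;0 1 0 0 0' >/dev/null; python3 f.py
python3 -m inch '0 0.8 0 0 0;0 0.8 0 0 0' >/dev/null; python3 f.py
python3 -m inch '0 0.6 0 0 0;0 0.6 0 0 0' >/dev/null; python3 f.py
python3 -m inch '0 0.6 0 0 0;0 0.6 0 0 0' >/dev/null; python3 f.py
```

```text
t 9.27 stand pos mm [-134.6  -84.4  257. ] F stand x -0.3 y 0.2 z -1.4 grip 0.0
t 9.43 stand pos mm [-122.9  -87.2  268.7] F stand x 0.3 y -0.9 z 1.0 grip 0.0
t 9.60 stand pos mm [-115.2  -87.8  269.3] F stand x 0.5 y 0.7 z 0.6 grip 0.0
t 9.77 stand pos mm [-111.6  -87.9  268.6] F stand x -5.6 y 0.7 z 4.2 grip 7.2
t 9.93 stand pos mm [-108.5  -88.1  270.6] F stand x -17.3 y 3.4 z 10.8 grip 12.9
```

```bash
cat > t.py <<'E'
from h import *
s=sensors.sense();F=np.array(s["ft_force"]);p=sf(s["eef_pos"]);f=sf(np.array([*(O+F[:2]),F[2]]))
x=p[0]+.010;z=np.sqrt(.1355**2-x*x)
print("t %.2f pos %s F %s corner ang %.3f T %.2f tip below corner mm %.0f"%(s["clock"],np.round(p*1000,1),np.round(f,1),np.arctan2(-x,z),-f[0]*z+f[2]*x,(z+.125-p[2]+.08)*1000), "tangent dx,dz",np.round([z/.1355,-x/.1355],2))
E
python3 t.py
python3 -m inch '0 -0.2 0 -0.4 0;0 -0.2 0 -0.4 0' >/dev/null; python3 t.py
python3 -m inch '0 0.3 0 -0.4 0;0 0.3 0 -0.4 0' >/dev/null; python3 t.py
python3 -m inch '0 0.3 0 -0.3 0;0 0.3 0 -0.3 0' >/dev/null; python3 t.py
```

```text
t 9.93 pos [-108.5  -88.1  270.6] F [-17.3   3.4  10.8] corner ang 0.813 T 0.55 tip below corner mm 27 tangent dx,dz [0.69 0.73]
t 10.10 pos [-108.4  -87.9  272.4] F [-8.   1.5  4.9] corner ang 0.813 T 0.26 tip below corner mm 26 tangent dx,dz [0.69 0.73]
t 10.27 pos [-104.9  -87.8  276.1] F [-5.7  1.5  4. ] corner ang 0.776 T 0.18 tip below corner mm 26 tangent dx,dz [0.71 0.7 ]
t 10.43 pos [-101.9  -87.8  278.9] F [-5.8  0.9  3.4] corner ang 0.745 T 0.27 tip below corner mm 26 tangent dx,dz [0.73 0.68]
```

```bash
python3 -m inch '0 0.4 0 -0.4 0;0 0.8 0 -0.75 0;0 0.8 0 -0.75 0' >/dev/null; python3 t.py
python3 -m inch '0 0.4 0 -0.3 0;0 0.8 0 -0.65 0;0 0.8 0 -0.65 0' >/dev/null; python3 t.py
python3 -m inch '0 0.4 0 -0.25 0;0 0.8 0 -0.5 0;0 0.8 0 -0.5 0' >/dev/null; python3 t.py
```

```text
t 10.68 pos [-93.3 -87.8 286.4] F [-4.5  1.1  3.8] corner ang 0.662 T 0.17 tip below corner mm 26 tangent dx,dz [0.79 0.61]
t 10.93 pos [-85.1 -87.8 292.3] F [-3.9  0.2  3.4] corner ang 0.587 T 0.19 tip below corner mm 25 tangent dx,dz [0.83 0.55]
t 11.18 pos [-77.1 -87.8 297.1] F [-3.6  0.   4.1] corner ang 0.518 T 0.15 tip below corner mm 26 tangent dx,dz [0.87 0.5 ]
```

```bash
python3 - <<'E'
from h import *
np.set_printoptions(precision=1,suppress=True)
for c in("scene","wrist"):
    im=optics.capture(c)
    p=finder.spot_point(c,"spanner_end")
    for q in p[:2]:print(c,np.round(q["xy"]),round(q["p"],2),sf(atz(c,q["xy"],.21))*1000)
    cv2.imwrite(f"pics/{c}4.png",im)
a=cv2.imread("pics/scene4.png")[140:270,260:430];b=cv2.imread("pics/wrist4.png")
cv2.imwrite("pics/m4.png",np.vstack([cv2.resize(a,(480,367),interpolation=cv2.INTER_CUBIC)[:300],cv2.resize(b,(480,300))]))
E
python3 t.py
```

```text
scene [323. 202.] 0.58 [-58.  -62.2 210. ]
wrist [328. 198.] 0.93 [-44.1 -91.  210. ]
t 11.38 pos [-77.2 -87.8 297. ] F [-4.1 -0.3  5.3] corner ang 0.519 T 0.13 tip below corner mm 26 tangent dx,dz [0.87 0.5 ]
```

View pics/m4.png

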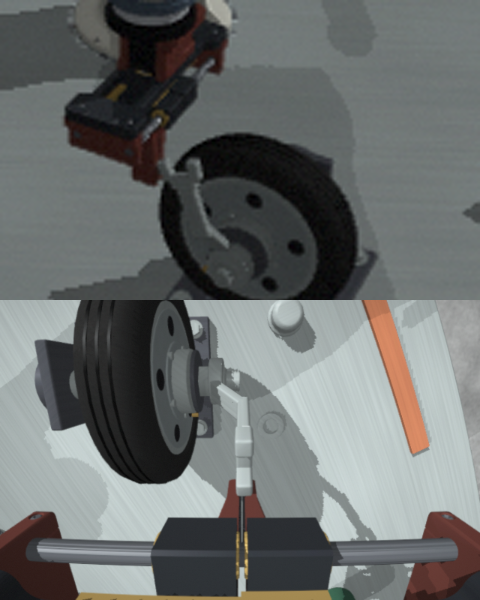

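The picture shows the spanner turned to roughly 0.43 rad left of upright, with the finger against the left prong of its free end. The contact is sticking and pushing inward along the shank. I'll back off and re-approach along the tangent.

```bash
python3 -m inch '0 -0.8 0 0 0;0 -0.8 0 -0.4 0;0 -0.8 0 -0.4 0' >/dev/null; python3 t.py
python3 -m inch '0 0.5 0 -0.25 0;0 0.8 0 -0.4 0;0 0.8 0 -0.4 0' >/dev/null; python3 t.py
python3 -m inch '0 0.4 0 -0.2 0;0 0.4 0 -0.2 0' >/dev/null; python3 t.py
```

```text
t 11.63 pos [-85.1 -87.5 300.1] F [ 0.  -0.3  0.1] corner ang 0.587 T -0.01 tip below corner mm 18 tangent dx,dz [0.83 0.55]
t 11.88 pos [-76.5 -87.5 303.8] F [-0.7  0.1 -1. ] corner ang 0.513 T 0.14 tip below corner mm 19 tangent dx,dz [0.87 0.49]
t 12.05 pos [-72.7 -87.5 305.9] F [-2.5  0.5 -1.6] corner ang 0.481 T 0.41 tip below corner mm 19 tangent dx,dz [0.89 0.46]
```

```bash
python3 -m inch '0 0.4 0 -0.2 0;0 0.4 0 -0.2 0' >/dev/null; python3 t.py
python3 -m inch '0 0.4 0 -0.2 0;0 0.4 0 -0.2 0' >/dev/null; python3 t.py
python3 -m inch '0 0.4 0 -0.18 0;0 0.4 0 -0.18 0' >/dev/null; python3 t.py
```

```text
t 12.22 pos [-68.6 -87.5 307.9] F [-2.1  0.8 -1.7] corner ang 0.447 T 0.36 tip below corner mm 19 tangent dx,dz [0.9  0.43]
t 12.38 pos [-64.5 -87.6 310.1] F [-0.8  0.4 -1.5] corner ang 0.414 T 0.19 tip below corner mm 19 tangent dx,dz [0.92 0.4 ]
t 12.55 pos [-60.5 -87.6 312. ] F [-2.  -0.3 -1.9] corner ang 0.382 T 0.34 tip below corner mm 19 tangent dx,dz [0.93 0.37]
```

```bash
python3 -m inch '0 0.3 0 -0.13 0;0 0.3 0 -0.13 0' >/dev/null; python3 t.py
python3 -m inch '0 0.3 0 -0.13 0;0 0.3 0 -0.13 0' >/dev/null; python3 t.py
```

```text
t 12.72 pos [-57.6 -87.7 313.2] F [-2.4  0.6 -1.5] corner ang 0.359 T 0.37 tip below corner mm 19 tangent dx,dz [0.94 0.35]
t 12.88 pos [-54.7 -87.7 314.5] F [-2.8  1.1 -1.3] corner ang 0.336 T 0.42 tip below corner mm 18 tangent dx,dz [0.94 0.33]
```

```bash
python3 -m inch '0 0.2 0 -0.08 0;0 0.2 0 -0.08 0' >/dev/null; python3 t.py
python3 -m inch '0 0.2 0 -0.08 0;0 0.2 0 -0.08 0' >/dev/null; python3 t.py
```

```text
t 13.05 pos [-52.8 -87.7 315.3] F [-2.1  0.3 -1.1] corner ang 0.321 T 0.31 tip below corner mm 18 tangent dx,dz [0.95 0.32]
t 13.22 pos [-50.8 -87.8 316. ] F [-2.4 -0.7 -1.5] corner ang 0.306 T 0.37 tip below corner mm 18 tangent dx,dz [0.95 0.3 ]
```

```bash
python3 -m inch '0 0.2 0 -0.07 0;0 0.2 0 -0.07 0' >/dev/null; python3 t.py
python3 -m inch '0 0.2 0 -0.07 0;0 0.2 0 -0.07 0' >/dev/null; python3 t.py
```

```text
t 13.38 pos [-48.8 -87.8 316.7] F [-2.1  0.2 -1.8] corner ang 0.291 T 0.35 tip below corner mm 18 tangent dx,dz [0.96 0.29]
t 13.55 pos [-46.8 -87.8 317.4] F [-2.   0.7 -1.8] corner ang 0.275 T 0.33 tip below corner mm 18 tangent dx,dz [0.96 0.27]
```

```bash
python3 -m inch '0 0.2 0 -0.06 0;0 0.2 0 -0.06 0' >/dev/null; python3 t.py
```

```text
t 13.72 pos [-44.8 -87.8 318. ] F [-2.8  0.1 -2. ] corner ang 0.260 T 0.44 tip below corner mm 18 tangent dx,dz [0.97 0.26]
```

```bash
python3 -m inch '0 0.2 0 -0.05 0;0 0.2 0 -0.05 0' >/dev/null; python3 t.py
```

```text
t 13.88 pos [-42.8 -87.8 318.5] F [-2.   0.9 -1.6] corner ang 0.245 T 0.31 tip below corner mm 18 tangent dx,dz [0.97 0.24]
```

```bash
python3 -m inch '0 0.2 0 -0.05 0;0 0.2 0 -0.05 0' >/dev/null; python3 t.py
```

```text
t 14.05 pos [-40.8 -87.8 319.1] F [-2.1  0.2 -1.8] corner ang 0.230 T 0.33 tip below corner mm 18 tangent dx,dz [0.97 0.23]
```

```bash
python3 -m inch '0 0.15 0 -0.04 0;0 0.15 0 -0.04 0' >/dev/null; python3 t.py
```

```text
t 14.22 pos [-39.4 -87.8 319.4] F [-2.7  0.1 -1.6] corner ang 0.218 T 0.41 tip below corner mm 18 tangent dx,dz [0.98 0.22]
```

```bash
python3 -m inch '0 0.2 0 -0.03 0;0 0.2 0 -0.03 0' >/dev/null; python3 t.py
```

```text
t 14.38 pos [-37.3 -87.8 319.8] F [-2.3  0.1 -1.3] corner ang 0.203 T 0.34 tip below corner mm 18 tangent dx,dz [0.98 0.2 ]
```

```bash
python3 -m inch '0 0.2 0 -0.03 0;0 0.2 0 -0.03 0' >/dev/null; python3 t.py
```

```text
t 14.55 pos [-35.3 -87.8 320.2] F [-2.   1.5 -1.4] corner ang 0.188 T 0.31 tip below corner mm 18 tangent dx,dz [0.98 0.19]
```

```bash
python3 -m inch '0 0.2 0 -0.03 0;0 0.2 0 -0.03 0' >/dev/null; python3 t.py
```

```text
t 14.72 pos [-33.3 -87.8 320.4] F [-2.6 -0.1 -0.8] corner ang 0.173 T 0.37 tip below corner mm 18 tangent dx,dz [0.99 0.17]
```

```bash
python3 -m inch '0 0.2 0 -0.03 0;0 0.2 0 -0.03 0' >/dev/null; python3 t.py
```

```text
t 14.88 pos [-31.3 -87.9 320.8] F [-2.   0.1 -0.9] corner ang 0.158 T 0.29 tip below corner mm 18 tangent dx,dz [0.99 0.16]
```

```bash
cat >> t.py <<'E'
import sys; sys.exit(int(-f[0]*z+f[2]*x>.5))
E
python3 -m inch '0 0.2 0 -0.02 0;0 0.2 0 -0.02 0' >/dev/null; python3 t.py &&
python3 -m inch '0 0.15 0 -0.02 0;0 0.15 0 -0.02 0' >/dev/null && python3 t.py &&
python3 -m inch '0 0.15 0 -0.02 0;0 0.15 0 -0.02 0' >/dev/null && python3 t.py &&
python3 -m inch '0 0.15 0 -0.01 0;0 0.15 0 -0.01 0' >/dev/null && python3 t.py &&
python3 -m inch '0 0.15 0 -0.01 0;0 0.15 0 -0.01 0' >/dev/null && python3 t.py &&
python3 -m inch '0 0.15 0 -0.01 0;0 0.15 0 -0.01 0' >/dev/null && python3 t.py &&
python3 -m inch '0 0.15 0 -0.01 0;0 0.15 0 -0.01 0' >/dev/null && python3 t.py &&
python3 -m inch '0 0.15 0 -0.01 0;0 0.15 0 -0.01 0' >/dev/null && python3 t.py
```

```text
t 15.05 pos [-29.3 -87.9 321. ] F [-1.9  0.6  0.6] corner ang 0.143 T 0.25 tip below corner mm 18 tangent dx,dz [0.99 0.14]
t 15.22 pos [-27.9 -87.9 321.2] F [-2.3  2.1  0.5] corner ang 0.132 T 0.30 tip below corner mm 18 tangent dx,dz [0.99 0.13]
t 15.38 pos [-26.4 -87.9 321.3] F [-1.6  1.5  0.7] corner ang 0.121 T 0.21 tip below corner mm 18 tangent dx,dz [0.99 0.12]
t 15.55 pos [-24.9 -87.9 321.5] F [-3.3  0.8 -0.1] corner ang 0.110 T 0.44 tip below corner mm 18 tangent dx,dz [0.99 0.11]
t 15.72 pos [-23.4 -87.9 321.6] F [-1.6  1.3  1.4] corner ang 0.099 T 0.20 tip below corner mm 18 tangent dx,dz [1.  0.1]
t 15.88 pos [-21.9 -87.9 321.7] F [-2.   1.2  1.1] corner ang 0.088 T 0.25 tip below corner mm 18 tangent dx,dz [1.   0.09]
t 16.05 pos [-20.4 -88.  321.7] F [-2.3  1.   1. ] corner ang 0.077 T 0.31 tip below corner mm 18 tangent dx,dz [1.   0.08]
t 16.22 pos [-18.9 -88.1 321.8] F [-2.4  1.   2.3] corner ang 0.066 T 0.31 tip below corner mm 18 tangent dx,dz [1.   0.07]
```

```bash
python3 - <<'E'
from h import *
np.set_printoptions(precision=1,suppress=True)
for c in("scene","wrist"):
    im=optics.capture(c)
    p=finder.spot_point(c,"spanner_end")
    for q in p[:2]:print(c,np.round(q["xy"]),round(q["p"],2),sf(atz(c,q["xy"],.23))*1000)
    cv2.imwrite(f"pics/{c}5.png",im)
a=cv2.imread("pics/scene5.png")[140:270,260:430];b=cv2.imread("pics/wrist5.png")
cv2.imwrite("pics/m5.png",np.vstack([cv2.resize(a,(480,367),interpolation=cv2.INTER_CUBIC)[:300],cv2.resize(b,(480,300))]))
E
python3 t.py
```

```text
scene [346. 209.] 0.73 [ 14.9 -82.7 230. ]
wrist [327. 200.] 0.71 [ 11.6 -90.7 230. ]
wrist [254. 156.] 0.5 [ 35.9 -52.  230. ]
t 16.42 pos [-18.9 -88.1 321.6] F [-1.9  0.9  2.2] corner ang 0.066 T 0.24 tip below corner mm 19 tangent dx,dz [1.   0.07]
```

View pics/m5.png

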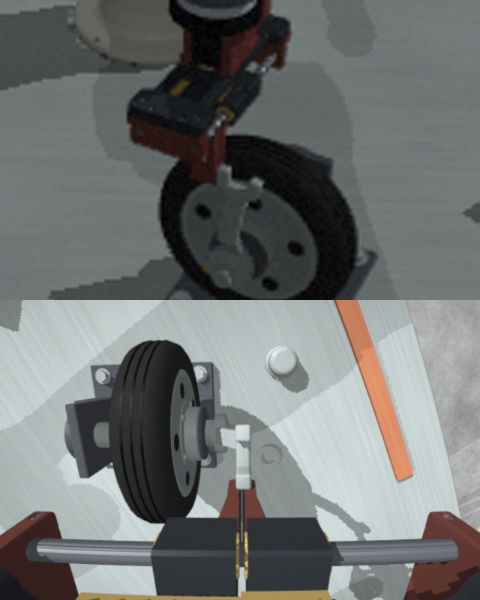

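The picture shows the spanner just past upright, about 0.1 rad to the right, with the finger still on the left prong near its top. I'll re-seat the finger a little lower and carry on.

```bash
python3 -m inch '0 -0.5 0 0 0;0 -0.5 0 0.7 0;0 -0.5 0 0.7 0' >/dev/null; python3 t.py;
python3 -m inch '0 0.3 0 0 0;0 0.5 0 0 0;0 0.5 0 0 0' >/dev/null; python3 t.py &&
python3 -m inch '0 0.15 0 0 0;0 0.15 0 0 0' >/dev/null && python3 t.py &&
python3 -m inch '0 0.15 0 0 0;0 0.15 0 0 0' >/dev/null && python3 t.py &&
python3 -m inch '0 0.15 0 0 0;0 0.15 0 0 0' >/dev/null && python3 t.py &&
python3 -m inch '0 0.15 0 0 0;0 0.15 0 0 0' >/dev/null && python3 t.py
```

```text
t 16.67 pos [-24.2 -87.9 312.9] F [ 0.5  0.1 -0.1] corner ang 0.105 T -0.06 tip below corner mm 27 tangent dx,dz [0.99 0.1 ]
t 16.92 pos [-18.7 -87.9 314.3] F [-1.  -0.5 -0.1] corner ang 0.064 T 0.14 tip below corner mm 26 tangent dx,dz [1.   0.06]
t 17.08 pos [-17.7 -88.  314.4] F [-1.9  1.  -1.3] corner ang 0.057 T 0.27 tip below corner mm 26 tangent dx,dz [1.   0.06]
t 17.25 pos [-16.2 -88.  314.5] F [-2.3  0.6 -1. ] corner ang 0.046 T 0.31 tip below corner mm 26 tangent dx,dz [1.   0.05]
t 17.42 pos [-14.7 -88.  314.5] F [-4.8  1.8 -0.7] corner ang 0.035 T 0.65 tip below corner mm 26 tangent dx,dz [1.   0.03]
```

```bash
python3 -m inch '0 0 0 0 0' >/dev/null; python3 t.py
python3 -m inch '0 0 0 0 0' >/dev/null; python3 t.py
```

```text
t 17.50 pos [-14.7 -88.  314.6] F [-3.6  0.1 -0.8] corner ang 0.035 T 0.49 tip below corner mm 26 tangent dx,dz [1.   0.03]
t 17.58 pos [-14.7 -88.  314.5] F [-3.6  0.6 -0.9] corner ang 0.035 T 0.49 tip below corner mm 26 tangent dx,dz [1.   0.03]
```

```bash
python3 -m inch '0 0.08 0 0 0;0 0.08 0 0 0' >/dev/null; python3 t.py
python3 -m inch '0 0 0 0 0' >/dev/null; python3 t.py;python3 -m inch '0 0 0 0 0' >/dev/null; python3 t.py
```

```text
t 17.75 pos [-13.9 -88.  314.6] F [-3.8  2.3 -1.8] corner ang 0.029 T 0.53 tip below corner mm 26 tangent dx,dz [1.   0.03]
t 17.83 pos [-13.9 -88.  314.6] F [-5.2  1.6 -0.7] corner ang 0.029 T 0.70 tip below corner mm 26 tangent dx,dz [1.   0.03]
t 17.92 pos [-13.9 -88.  314.6] F [-4.4  1.6 -0.8] corner ang 0.029 T 0.60 tip below corner mm 26 tangent dx,dz [1.   0.03]
```

```bash
python3 -m inch '0 0.07 0 0 0;0 0.07 0 0 0' >/dev/null; python3 t.py
python3 -m inch '0 0 0 0 0' >/dev/null; python3 t.py;python3 -m inch '0 0 0 0 0' >/dev/null; python3 t.py
```

```text
t 18.08 pos [-13.2 -88.  314.6] F [-4.4  1.2 -1.3] corner ang 0.023 T 0.60 tip below corner mm 26 tangent dx,dz [1.   0.02]
t 18.17 pos [-13.2 -88.  314.6] F [-5.7  0.5  0.7] corner ang 0.024 T 0.77 tip below corner mm 26 tangent dx,dz [1.   0.02]
t 18.25 pos [-13.2 -88.  314.6] F [-5.3  1.9 -1.6] corner ang 0.024 T 0.72 tip below corner mm 26 tangent dx,dz [1.   0.02]
```

```bash
python3 -m inch '0 -2 0 0 0;0 -2 0 0 0;0 -2 0 -7 0;0 -2 0 -7 0;0 -2 0 -7 0' >/dev/null; python3 f.py
python3 -m inch '5.8 3.1 -8.35 0 0;5.8 3.1 -8.35 0 0;5.8 3.1 -8.35 0 0;5.8 3.1 -8.35 0 0;5.8 3.1 -8.35 0 0' >/dev/null; python3 f.py
python3 - <<'E'
from h import *
go([-.002,-.0045,.282])
im=optics.capture("wrist");cv2.imwrite("pics/w6.png",im)
p=finder.spot_point("wrist","wheel_top")
for q in p[:1]: print(q["xy"],q["p"],sf(atz("wrist",q["xy"],.225)))
E
```

```text
t 18.67 stand pos mm [-32.2 -87.8 392.5] F stand x 0.5 y -0.6 z 1.3 grip 0.0
t 19.08 stand pos mm [ -0.9  -4.6 385.3] F stand x 0.1 y -0.3 z 0.2 grip 0.0
TCP stand [ -0.9  -4.6 385.3] shift cm [-0.13 -0.03 10.33] yaw -0.006 t 19.0833
[320.8, 212.7] 0.65 [-0.0015948  -0.00430653  0.225     ]
```

View pics/w6.png

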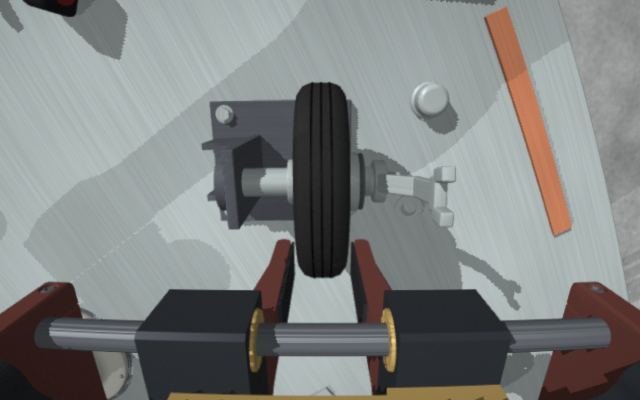

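The wrist picture shows the wheel square and centred between the fingers (tyre at columns 294 to 350), with the spanner near upright and free.

```bash
python3 -m inch '5.8 -0.1 0 7 0;5.8 -0.1 0 7 0;5.8 -0.1 0 10.3 0;5.8 -0.1 0 10.3 0;5.8 -0.1 0 10.3 0' >/dev/null; python3 f.py
python3 -m inch '5.2 0 0 0 0;5.2 0 0 0 0;5.2 0 0 0 0;5.2 0 0 0 0' >/dev/null; python3 f.py
python3 -m inch '5.2 0 0.25 0 0;5.2 0 0.25 0 0' >/dev/null; python3 f.py
python3 -m inch '5.2 0 0.1 0 0;5.2 0 0.1 0 0' >/dev/null; python3 f.py
python3 -m inch '5.2 0 0.1 0 0;5.2 0 0.1 0 0' >/dev/null; python3 f.py
```

```text
t 19.60 stand pos mm [ -3.4  -5.  279.4] F stand x -0.7 y -0.0 z 0.8 grip 0.0
t 19.93 stand pos mm [ -2.2  -5.1 284. ] F stand x -0.5 y 0.4 z -0.9 grip 0.0
t 20.10 stand pos mm [ -2.4  -7.3 282.4] F stand x 0.2 y 0.4 z -0.1 grip 0.2
t 20.27 stand pos mm [ -2.4  -7.9 281.9] F stand x -0.6 y 2.4 z 1.1 grip 1.2
t 20.43 stand pos mm [ -2.4  -8.6 282. ] F stand x 0.3 y 5.2 z 4.1 grip 2.6
```

```bash
python3 -m inch '5.2 0 0.1 0 0;5.2 0 0.1 0 0;5.2 0 0.1 0 0;5.2 0 0.1 0 0' >/dev/null; python3 f.py
python3 -m inch '5.2 0 -0.8 0 0;5.2 0 -0.8 0 0;5.2 0 -0.8 0 0' >/dev/null; python3 f.py
python3 -m inch '5.2 0 -0.15 0 0;5.2 0 -0.15 0 0' >/dev/null; python3 f.py
```

```text
t 20.77 stand pos mm [ -2.3  -9.1 282.1] F stand x -0.6 y 6.7 z 4.9 grip 3.6
t 21.02 stand pos mm [ -2.5  -2.1 281.5] F stand x -0.3 y 0.0 z -0.7 grip 0.0
t 21.18 stand pos mm [ -2.6  -0.9 281.5] F stand x 0.2 y -1.4 z 0.2 grip 0.7
```

```bash
python3 -m inch '5.2 0 -0.15 0 0;5.2 0 -0.15 0 0' >/dev/null; python3 f.py
python3 -m inch '5.2 0 -0.1 0 0;5.2 0 -0.1 0 0' >/dev/null; python3 f.py
```

```text
t 21.35 stand pos mm [-2.600e+00  1.000e-01  2.817e+02] F stand x -0.2 y -5.4 z -1.1 grip 2.6
t 21.52 stand pos mm [ -2.6   0.8 281.8] F stand x 0.2 y -7.2 z -0.6 grip 3.6
```

```bash
python3 -m inch '5.2 0 0 0 0;5.2 0 0 0 0;5.2 0 0 0 0' >/dev/null; python3 f.py
python3 -m inch '5.8 0 0.58 0 0;5.8 0 0.58 0 0;5.8 0 0.58 0 0;5.8 0 0.58 0 0' >/dev/null; python3 f.py
python3 -m inch '5.8 0 0 -12 0;5.8 0 0 -12 0;5.8 0 0 -12 0;5.8 0 0 -12 0;5.8 0 0 -12 0' >/dev/null; python3 f.py
python3 - <<'E'
from h import *
im=optics.capture("wrist");cv2.imwrite("pics/w7.png",im)
p=finder.spot_point("wrist","wheel_top")
for q in p[:1]: print(q["xy"],q["p"],sf(atz("wrist",q["xy"],.225)))
r.close_job()
E
```

```text
t 21.77 stand pos mm [ -2.7   0.7 281.8] F stand x 0.4 y -7.3 z -1.0 grip 3.4
t 22.10 stand pos mm [ -2.5  -3.7 281.4] F stand x -0.2 y 0.5 z -0.3 grip 0.0
t 22.52 stand pos mm [ -2.3  -3.8 405.2] F stand x 0.2 y 0.6 z -1.6 grip 0.0
[322.4, 204.9] 0.7 [-0.00127937 -0.0034539   0.225     ]
the job is handed in; nothing more can be done
```

I rocked the loose wheel out and in to about 7.5 N each way, nipped the nut up (estimated 2.5 to 3.5 N above the drag), and a second rock met firm resistance straight away in both directions; wheel and spanner are released and the job was handed in at about 22.5 s, with the judge's verdict not shown.

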